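Clear the biscuit mould's groove and hold the loupe over it

TASK

Clear the parting groove of the carved biscuit mould: take the soft-tipped pick from the tool block, run its tip gently and slowly (about 25 mm a second) along the floor of the groove from the end nearer the robot right to the far end, and stand the pick back in a hole of the block. Then pick up the loupe to check the groove: hold it level and still, its lens centred over the middle of the groove at its focal height, 75 mm above the mould's face, which is level with the full-width 10 cm line on the upright cake scraper. Finish while still holding the loupe there, and leave everything else where it stands.

Things in the scene. Friction and masses are not known exactly. Their poses are not given: they have to be found in the camera images.
- mould: carved wooden biscuit mould, a board 110 x 180 x 25 mm, fixed. Origin: centre of its underside; x along the groove, away from the robot (within 0.35 rad), z up. The straight parting groove, 12 mm wide, 4 mm deep, open at both ends, runs 110 mm along y = 0 between two carved panels (flower left, star right); its floor is 21 mm above the counter
- groove_near (a point): on the floor of the groove, 10 mm in from its end nearer the robot: start of the run
- groove_far (a point): on the floor of the groove, 10 mm in from its far end: end of the run (90 mm from groove_near)
- groove_mid (a point): over the middle of the groove, level with the mould's face (25 mm above the counter): the point the loupe is held over
- block: light wooden tool block 175 x 60 x 62 mm, fixed, on the robot's left or right. Origin: centre of its underside; x along its row of three round holes, 65 mm apart; z up. The middle hole is empty; the pick stands in one outer hole, in the other a pastry wheel with a small fluted brass wheel on top
- block_hole0 (a point): mouth of the hole at block x = -65 mm, in the block's top face (62 mm above the counter); 15 mm wide, 58 mm deep
- block_hole1 (a point): mouth of the middle hole (empty at the start)
- block_hole2 (a point): mouth of the hole at block x = +65 mm
- pick_grip (a point): centre of the pick's handle, 35 mm above the block's top. The pick stands upright, tip down, in an outer hole of the block: plain round dark wooden handle 19 mm across, 71 mm tall, rounded end; its 24 mm collar rests on the block; below it a steel shaft 9 mm across and a white silicone tip 6 mm across, which hang free in the hole. z runs up the handle; about 70 g
- pick_tip (a point): very end of the pick's silicone tip, on the handle's axis, 88 mm below pick_grip (53 mm below the collar). The tip is soft: it gives way along the handle by up to 6 mm, with 0.4 N at first and 2.5 N at 6 mm; pushed further it is hard
- loupe_grip (a point): centre of the loupe's handle near the lens, 9 mm above its underside: hold it here. It lies flat on the counter on the other side from the block. Flat-sided dark wooden handle 18 mm wide, 18 mm tall, from 18 mm ahead of this point to 80 mm behind it. x runs along the handle to the lens (away from the robot, within 0.4 rad), z up, square to the glass; 110 g, balances about 20 mm ahead
- loupe_lens (a point): centre of the loupe's glass (in a black rim 72 mm across, 16 mm thick), 62 mm ahead of loupe_grip along the handle and 1 mm lower, 8 mm above the loupe's underside
- scraper: steel cake scraper standing upright on its 50 x 90 mm foot, 131 mm tall, beside the far end of the mould, to the left or right; lines are engraved every 10 mm of height. Origin: centre of its underside. Leave it standing
- scraper_line (a point): the one full-width line across the scraper, 100 mm above the counter: the height of the lens when it is in focus
- wheel: pastry wheel in the block's other outer hole: light wooden handle 18 mm across with a fluted brass wheel 38 mm across on top, 87 mm tall above the block's top. Origin on its axis at the block's top. Leave it
- bowl: glass bowl, 124 mm across and 60 mm high, beside the far end of the mould, on the other side from the scraper. Origin: centre of its underside. Leave it
- dish: white ceramic pie dish, 250 mm across and 45 mm high, on the left. Origin: centre of its underside. Leave it
- whisk: steel whisk, 270 mm long and 56 mm high, lying behind the mould. Leave it
- spatula: teal silicone spatula with a wooden handle, 260 mm long and 14 mm high, lying between robot and mould. Leave it

How it is judged:
By the outcome, as a careful person would: the job done as asked, in the order asked, and still so for the second after the job is handed in, while the arm keeps its last pose, push and grip.
It also fails if it takes over 70 s, if anything falls off the work surface, if the arm or the gripper's body presses on something with over 40 N, if the wrist force passes 120 N, or if a joint passes its speed limit or range.

ROBOT

A 6-joint arm with a two-finger parallel gripper is mounted at the origin on the work surface. World frame = base frame: x ahead of the robot, y to its left, z up, the work surface at z = 0. Lengths are in mm, angles in rad, forces in N, time in s.
With the tool pointing down it reaches from about 300 to 750 mm from the base axis. Payload 8.5 kg.
Tool frame: the origin (TCP) lies at the very end of the fingers, on their centre line; the grasp point (between the pads) lies ctrl.pinch_z behind it (ctrl.pinch_z is the distance from the TCP to the grasp point, in mm); z points along the fingers, y is the direction in which the jaws open and shut (so a half turn about z gives the same grasp; the last joint's range is limited). The gripper opens to 88 mm and grips with 3 to 60 N. Pads are 18 mm wide; open, the fingers measure 123 mm over their backs; the gripper's body (75 mm by 187 mm) begins 45 mm behind the grasp point.
Start: joints at [1.134, 0.381, 1.297, -0, 1.464, -0.215], TCP at [120.985, 536.51, 238.748] pointing down, gripper open.
Joint ranges: [-3.11, 3.11], [-0.89, 2.33], [0.22, 2.48], [-1.42, 4.56], [0.17, 2.85], [-2.88, 2.88]. Speed limits (rad/s): [2.39, 2.39, 3.14, 3.14, 3.14, 3.14].

INTERFACE

Orientations are given as a unit quaternion [w, x, y, z].
In Python, from cell import ctrl gives the robot as it stands. Calls block until the motion is done:
- ctrl.move_pose(position, orientation): joint-space move of the TCP to a pose.
- ctrl.move_straight(position, max_speed=150, ori=None): straight line of the TCP; ori=None keeps the orientation; max_speed is the mean speed in mm/s.
- ctrl.movej(angles): joint-space move.
- ctrl.let_go() and ctrl.close_gripper(): open the fingers fully, or close them until they stop; the grip force is fixed at half the most.
- ctrl.sleep(seconds).
- ctrl.ik(position, orientation): joint angles nearest the present ones, or None.
- ctrl.get_state(): the state.
- ctrl.snapshot(name): name is "scene" or "top" or "wrist"; returns a dict with "pixels" (384x512x3 uint8, red, green, blue), "z_map" (384x512 float32, mm along the optical axis (not along the pixel's ray), 0 where there is no reading), "vfov" (degrees; the focal length in pixels is half the picture's height over the tangent of half this angle, whatever the lens; pixels are square), "cx", "cy" (the principal point, pixels), "eye" and "rotation" of the camera in the world. Camera axes: x right, y up, looking along -z (the intrinsics and any distortion apply to the point x, -y, -z); pixel columns grow to the right and rows downward; lengths in mm; the calibration is good to about 2 mm. A picture is of the moment at which its call begins.
A pose or a line that the arm cannot do raises ctrl.PlanningError and nothing moves.
- ctrl.hand_in(): hands the job in, once; it reports no verdict.
The state is a dict: "time": time; "qpos": joint angles; "joint_velocities": joint speeds; "tau": joint torques, N m; "position": TCP position; "orientation": TCP orientation; "contact_force": force on the tool from outside, world axes, zero at the start; "moment": the same for the moment, N m; "gripper_width": finger opening in mm.
Only numpy, scipy, OpenCV 4.12 (cv2) and the standard library are available. Lean on these libraries where they do the work, as an engineer would, in place of code of your own. Each camera call takes 0.05 s, during which the arm holds its last target. There are 200 camera calls.

## Working session

There is one attempt and no reset: what is moved stays moved. The work goes in short steps, each a Python script; the robot and the scene stay as the last script left them, time stands still between calls to the robot, and variables do not carry over. Pictures are saved under pics/ and viewed, about 8 in all and at most 12, crops included, and the job is handed in when it is done.

```bash
ls; mkdir -p pics
python3 - <<'E'
from cell import ctrl
import cv2,pickle
print(ctrl.pinch_z, ctrl.get_state())
for n in("top","scene"):
    s=ctrl.snapshot(n); pickle.dump(s,open(n+'.pkl','wb'))
    cv2.imwrite(f'pics/{n}0.png',cv2.resize(s["pixels"][:,:,::-1],(800,600),interpolation=cv2.INTER_CUBIC))
    print(n,{k:v for k,v in s.items() if k not in("pixels","z_map")})
E
```

```text
pics
18.700000000000003 {'time': 0.0, 'qpos': array([ 1.13374730e+00,  3.81179484e-01,  1.29824257e+00, -1.07713203e-05,
        1.46364307e+00, -2.15318013e-01]), 'joint_velocities': array([ 0.00116392,  0.00015671,  0.00039273, -0.00109224,  0.00131178,
       -0.00033995]), 'tau': array([ 2.65468167e-03, -4.37929916e+01, -2.24554843e+01,  7.14723207e-02,
        3.52043286e-02, -5.81808922e-05]), 'position': array([120.84471677, 536.26390421, 238.15279102]), 'orientation': array([-2.30840181e-04,  1.10637929e-01,  9.93860507e-01, -6.99131586e-04]), 'contact_force': array([-0.08292252, -0.99104148,  1.54323174]), 'moment': array([0.01918216, 0.01585698, 0.01292081]), 'gripper_width': 87.86106737544857}
top {'vfov': 46.5132725267877, 'cx': 264.94726987366903, 'cy': 191.50787490707617, 'eye': array([ 449.2978858 ,  110.98723804, 1460.79734024]), 'rotation': array([ 0.70723761,  0.0337188 , -0.04184621, -0.70493042])}
scene {'vfov': 45.15920748819898, 'cx': 257.97399092943914, 'cy': 191.12073280927427, 'eye': array([1268.93947703, -312.19895729,  865.71270177]), 'rotation': array([0.79470093, 0.34284674, 0.19094761, 0.46308267])}
```

View pics/top0.png

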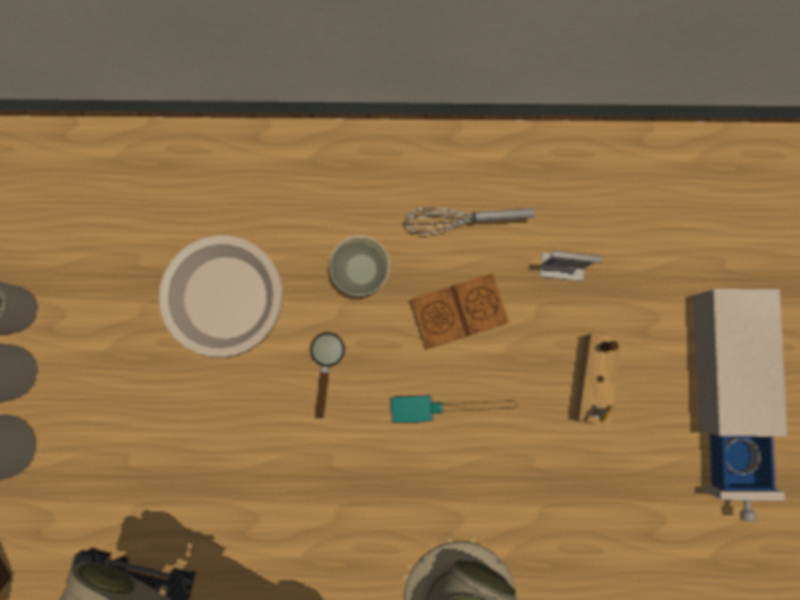

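View pics/scene0.png

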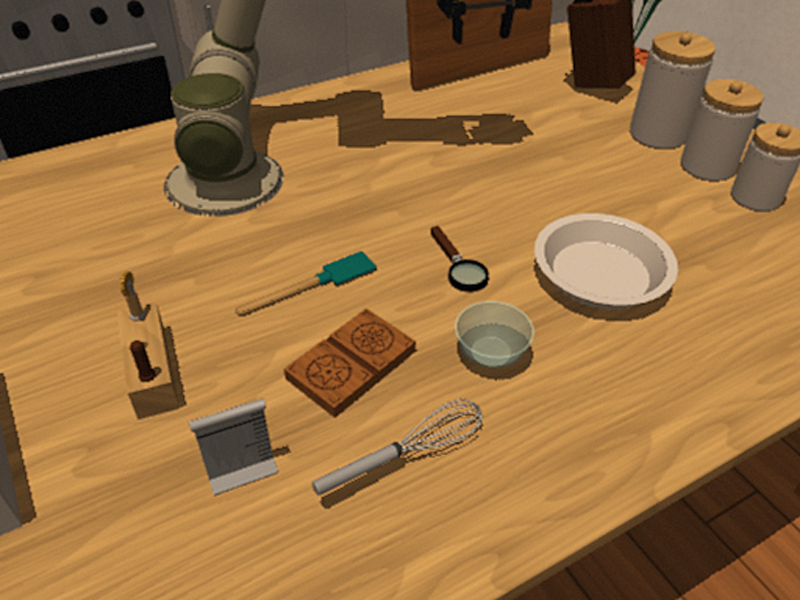

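Top view: mould centre ~(459,311), block ~(600,380) on the right, with the pick's dark handle at its far end (607,346). Loupe lens is at (327,349), handle end at (321,415), bowl (359,267), scraper (565,265), all in 800x600 pixels. The scene view confirms this. Next I'll get rough positions, then close wrist views.

```bash
cat > h.py <<'E'
import numpy as np,cv2,pickle
from scipy.spatial.transform import Rotation as R
from cell import ctrl
def Rq(q): return R.from_quat([q[1],q[2],q[3],q[0]])
def f(s): return 192/np.tan(np.radians(s["vfov"])/2)
def ray(s,uv,z):
    "pixels (n,2) -> world points on plane z"
    uv=np.atleast_2d(uv).astype(float)
    d=np.c_[(uv[:,0]-s["cx"])/f(s),-(uv[:,1]-s["cy"])/f(s),-np.ones(len(uv))]
    d=Rq(s["rotation"]).apply(d)
    return s["eye"]+d*((z-s["eye"][2])/d[:,2])[:,None]
def proj(s,P):
    c=Rq(s["rotation"]).inv().apply(np.atleast_2d(P)-s["eye"])
    return np.c_[s["cx"]+f(s)*c[:,0]/-c[:,2], s["cy"]-f(s)*c[:,1]/-c[:,2]]
def down(yaw):
    "tool down, jaws (tool y) along world angle yaw+pi/2... tool x at angle yaw"
    q=(R.from_euler('z',yaw)*R.from_euler('x',np.pi)).as_quat()
    return np.array([q[3],q[0],q[1],q[2]])
def snap(n,name):
    s=ctrl.snapshot(n); pickle.dump(s,open(name+'.pkl','wb'))
    cv2.imwrite(f'pics/{name}.png',cv2.resize(s["pixels"][:,:,::-1],(800,600),interpolation=cv2.INTER_CUBIC)); return s
def load(n): return pickle.load(open(n+'.pkl','rb'))
E
python3 - <<'E'
from h import *
s=load('top')
P=lambda u,v,z:ray(s,[u*.64,v*.64],z)[0].round(0)
print('mould',P(459,311,25),'corners',[P(u,v,25) for u,v in((411,298),(492,276),(508,322),(428,348))])
print('pick top',P(607,346,133),'hole1',P(600,379,62),'wheel',P(600,412,140))
print('lens',P(327,349,16),'hend',P(321,415,18),'bowl',P(359,267,60),'scr',P(565,265,0),P(575,258,131))
st=ctrl.get_state(); w=ctrl.snapshot('wrist')
print(Rq(st['orientation']).as_matrix().round(2))
print('cam in tool',Rq(st['orientation']).inv().apply(w['eye']-st['position']),(Rq(st['orientation']).inv()*Rq(w['rotation'])).as_matrix().round(3),w['vfov'])
c=P(600,379,62); m=P(459,311,25)
for yaw in (0,np.pi/2,-np.pi/2,np.pi): print(yaw,ctrl.ik([m[0]-50,(c[1]+m[1])/2-10,400],down(yaw)))
E
```

```text
mould [579.   2.  25.] corners [array([606., 101.,  25.]), array([653., -67.,  25.]), array([ 557., -100.,   25.]), array([503.,  66.,  25.])]
pick top [ 504. -272.  133.] hole1 [ 441. -277.   62.] wheel [ 380. -254.  140.]
lens [500. 274.  16.] hend [366. 284.  18.] bowl [665. 207.  60.] scr [ 680. -226.    0.] [ 673. -215.  131.]
[[-0.98  0.22 -0.  ]
 [ 0.22  0.98 -0.  ]
 [ 0.   -0.   -1.  ]]
cam in tool [  65.47909949   -0.20456093 -145.94793675] [[-0.     0.967  0.255]
 [ 1.     0.     0.   ]
 [ 0.     0.255 -0.967]] 69.2111671212123
0 [-4.87544365e-01  3.24042482e-01  9.31548011e-01 -4.44089210e-16
  1.88600216e+00  1.08325196e+00]
1.5707963267948966 [-0.48754436  0.32404248  0.93154801  0.          1.88600216 -0.48754436]
-1.5707963267948966 [-4.87544365e-01  3.24042482e-01  9.31548011e-01 -4.44089210e-16
  1.88600216e+00  2.65404829e+00]
3.141592653589793 [-0.48754436  0.32404248  0.93154801  0.          1.88600216 -2.05834069]
```

Run:
```python
from h import *
def go(n,p,yaw):
    ctrl.move_pose(p,down(yaw)); ctrl.sleep(.3); snap('wrist',n); print(n,ctrl.get_state()['time'],ctrl.get_state()['position'].round(1))
go('wl',[445,270,190],2.6)
go('wm',[590,0,190],np.pi/2)
go('wb',[450,-265,270],np.pi/2)
ims=[cv2.imread(f'pics/{n}.png') for n in('wl','wm','wb')]
cv2.imwrite('pics/j.png',np.vstack([np.hstack([cv2.resize(i,(400,300),interpolation=cv2.INTER_AREA) for i in ims[:2]]),np.hstack([cv2.resize(ims[2],(400,300)),np.zeros((300,400,3),np.uint8)])]))
```

```text
wl 2.0583 [444.8 270.3 190. ]
wm 3.5833 [589.9   0.6 190.1]
wb 5.1167 [ 450.3 -264.6  269.9]
```

View pics/j.png

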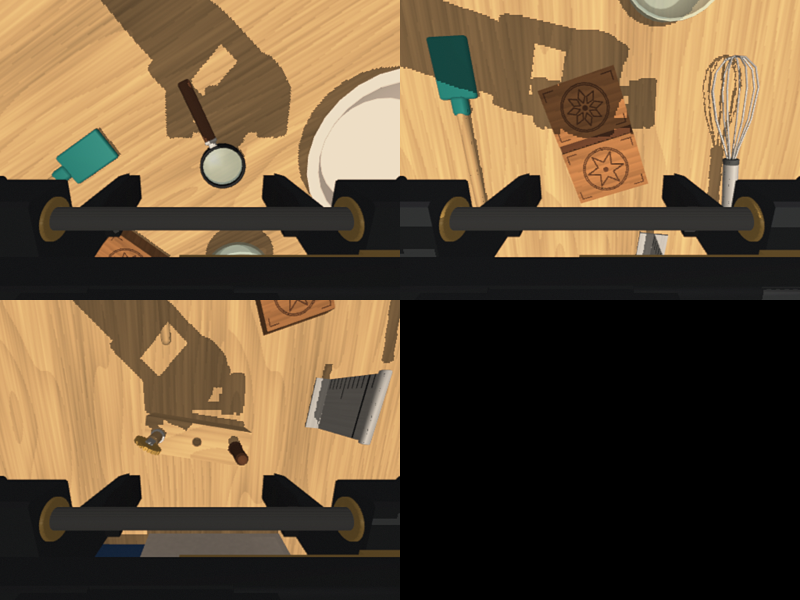

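The joined picture (half scale) shows the loupe with lens (222,165) and handle up-left to (183,85). The mould is at (592,133), its groove in shadow. The block is at (195,440), with the pick at right (237,453) and the wheel at left. I'll measure from the depth map.

```bash
cat >> h.py <<'E'
def cloud(s):
    v,u=np.mgrid[0:384,0:512]; Z=s["z_map"]
    c=np.dstack([(u-s["cx"])/f(s)*Z,-(v-s["cy"])/f(s)*Z,-Z])
    P=(Rq(s["rotation"]).apply(c.reshape(-1,3))+s["eye"]).reshape(384,512,3); P[Z<=0]=np.nan; return P
def near(P,c,r,lo,hi): return (np.hypot(P[...,0]-c[0],P[...,1]-c[1])<r)&(P[...,2]>lo)&(P[...,2]<hi)
def rect(P,m):
    m=cv2.morphologyEx(m.astype(np.uint8),cv2.MORPH_OPEN,np.ones((3,3)))>0
    n,l,st,_=cv2.connectedComponentsWithStats(m.astype(np.uint8)); m=l==1+np.argmax(st[1:,4])
    (c,wh,a)=cv2.minAreaRect(P[m][:,:2].astype(np.float32)); return np.round(c,1),np.round(wh,1),a,m.sum(),P[m].mean(0).round(1),P[m].std(0).round(1)
E
python3 - <<'E'
from h import *
for n in('wm','top'):
    P=cloud(load(n)); print(n,'mould',rect(P,near(P,(579,2),115,20,31)))
    s=load(n); hsv=cv2.cvtColor(s['pixels'],cv2.COLOR_RGB2HSV)
P=cloud(load('wm')); t=near(P,(579,2),300,-10,10);print('table z',np.median(P[t][:,2]))
for n in('wb','top'):
    P=cloud(load(n)); print(n,'block',rect(P,near(P,(441,-275),115,56,68)))
    for lo,hi in((75,95),(95,115),(115,130),(125,140)):
        m=near(P,(504,-275),45,lo,hi); print(' pick',lo,m.sum(),P[m].mean(0).round(1))
for n in('wl','top'):
    P=cloud(load(n)); m=near(P,(500,274),45,9,26); print(n,'lens',rect(P,m))
    s=load(n); g=s['pixels'].astype(int); 
    m=near(P,(400,280),65,10,26); print(' handle',rect(P,m))
    dark=(g.sum(2)<150)&near(P,(455,278),110,9,26)
    c=P[dark]; print(len(c),c.min(0),c.max(0))
E
```

```text
wm mould (array([580.6,   1. ]), array([110.4, 180.4]), 18.085723876953125, np.int64(14963), array([579.5,   7.3,  24.9]), array([34.2, 50.3,  1.1]))
top mould (array([582.1,   2.9]), array([108.9, 179.6]), 18.305015563964844, np.int64(1299), array([581.4,  -0.7,  24.8]), array([34.6, 48.5,  2.5]))
table z 0.05462058022635574
wb block (array([ 441.4, -276.8]), array([ 60.6, 175.2]), 80.70628356933594, np.int64(5039), array([ 442.1, -273.3,   62.1]), array([44.6, 19.3,  1.1]))
 pick 75 66 [ 501.6 -280.9   84.8]
 pick 95 81 [ 501.3 -281.3  105.1]
 pick 115 128 [ 502.9 -283.1  125.1]
 pick 125 219 [ 504.7 -285.8  130.2]
top block (array([ 432.3, -273.5]), array([ 61.8, 155.5]), 80.2759780883789, np.int64(739), array([ 436.4, -271.2,   61.7]), array([41. , 19.5,  2.6]))
 pick 75 11 [ 505.2 -278.9   87.2]
 pick 95 12 [ 504.  -279.   106.8]
 pick 115 22 [ 506.1 -283.5  125.1]
 pick 125 25 [ 506.2 -284.9  129.9]
wl lens (array([499.7, 274.9]), array([70.8, 71.1]), 41.0255241394043, np.int64(2351), array([499. , 275.3,  12.4]), array([19. , 17.4,  2.4]))
 handle (array([412. , 284.2]), array([ 18.4, 106.6]), 84.04235076904297, np.int64(1440), array([408.7, 284.7,  17.5]), array([29.6,  5.9,  1.3]))
1801 [359.34219712 241.31793453   9.48823101] [534.14160824 310.4847346   20.09172729]
top lens (array([463.1, 280.5]), array([12.8,  6.5]), 0.3830827474594116, np.int64(15), array([463.1, 280.5,  15.5]), array([4.5, 2.5, 2.6]))
 handle (array([412.4, 286.3]), array([ 18.3, 102.8]), 83.38170623779297, np.int64(173), array([413.9, 285.4,  16.8]), array([28.7,  5.7,  2.7]))
6 [367.81326594 283.19467864  14.79532149] [434.32965881 290.89031345  23.32274794]
```

```bash
cat >> h.py <<'E'
A=np.radians(18.1); g=np.array([np.cos(A),np.sin(A)]); M=np.array([580.9,1.3])
B=np.radians(-9.3); H=np.array([505.5,-287.0])
E
python3 - <<'E'
from h import *
q=down(B+np.pi)
ctrl.move_pose([*H,165],q); ctrl.move_straight([*H,78.3],100,q)
ctrl.close_gripper(); st=ctrl.get_state(); print(st['time'],st['gripper_width'],st['position'],st['contact_force'],st['moment'])
ctrl.move_straight([*H,150],120)
q=down(A+np.pi/2); ctrl.move_pose([*M,145],q); ctrl.sleep(.3)
s=snap('wrist','w3'); st=ctrl.get_state();pickle.dump(st,open('st3.pkl','wb')); print(st['time'],st['gripper_width'],st['position'],st['contact_force'],st['moment'])
P=cloud(s); d=(P-[*M,0]); L=d[...,:2]@np.array([-g[1],g[0]]); X=d[...,:2]@g
for lo in range(55,150,8):
    m=(np.hypot(X,L)<35)&(P[...,2]>lo)&(P[...,2]<lo+8)
    if m.sum(): print(lo,m.sum(),'along',X[m].mean().round(1),(X[m].min().round(1),X[m].max().round(1)),'lat',L[m].min().round(1),L[m].max().round(1))
print(P[...,2][(np.hypot(X,L)<35)&(P[...,2]>40)].min())
E
```

```text
8.4333 18.126841798187296 [ 505.48392338 -286.98355669   78.27755249] [-0.64826762  0.82037436  0.33644858] [ 0.06320182  0.01349465 -0.03070106]
10.9667 18.506202524140186 [580.90780019   1.00103637 145.01140923] [-0.15219776 -0.48796868 -0.69804269] [-0.05319424  0.0349118   0.04130724]
79 14 along -0.5 (np.float64(-3.5), np.float64(2.0)) lat 0.3 2.3
87 19 along -1.0 (np.float64(-4.9), np.float64(3.4)) lat 0.4 3.5
95 40 along -0.6 (np.float64(-4.8), np.float64(3.3)) lat 0.4 3.5
103 17 along -0.7 (np.float64(-3.9), np.float64(2.5)) lat 1.7 3.5
127 163 along -1.1 (np.float64(-10.7), np.float64(9.4)) lat 2.7 10.9
135 238 along -0.4 (np.float64(-10.0), np.float64(8.6)) lat -0.6 10.0
143 367 along -0.6 (np.float64(-22.5), np.float64(21.2)) lat 0.2 10.5
79.27828527220143
```

View pics/w3.png

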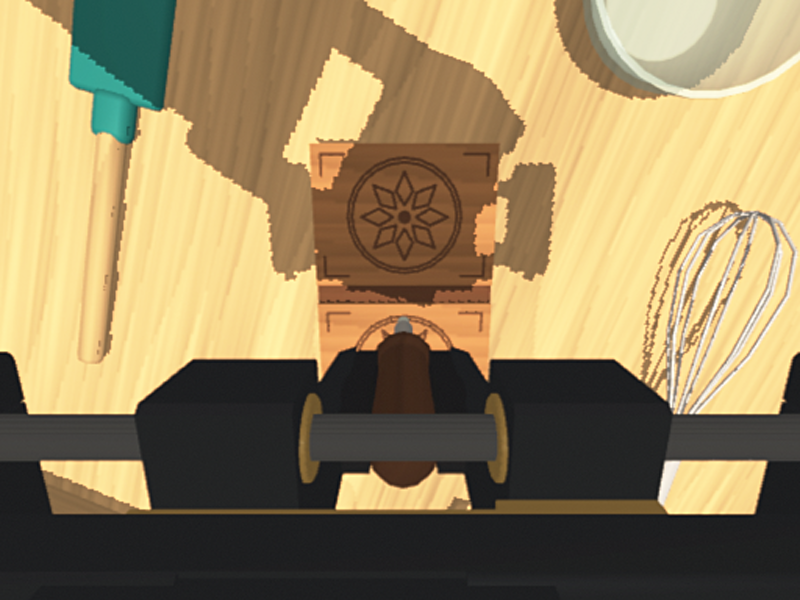

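The pick is held upright in the jaws (handle at (403,400), tip at (403,325)). The groove runs horizontally at row ~295. Next I'll compare the groove and tip laterally in this same image.

Run:
```python
from h import *
for n in('w3','wm'):
    P=cloud(load(n)); d=P-[*M,0]; L=d[...,:2]@np.array([-g[1],g[0]]); X=d[...,:2]@g
    m=(abs(X)<50)&(abs(L)<15)&(P[...,2]<22.5)&(P[...,2]>17); print(n,'floor z',np.median(P[...,2][m]),'lat',[(x0,L[m&(abs(X-x0)<8)].min().round(1),L[m&(abs(X-x0)<8)].max().round(1)) for x0 in(-45,-30,-15,15,30,45) if (m&(abs(X-x0)<8)).any()])
    t=(abs(X)<80)&(abs(L)<100)&(P[...,2]>23)&(P[...,2]<27)
    e=t&(abs(L-50)<35); print(' face z',np.median(P[...,2][t]),'along',X[e].min(),X[e].max(),'lat max',[L[t&(abs(X-x0)<8)].max().round(1) for x0 in(-40,0,40)])
    o=t&(L>0)&(L<15); print(' left wall',[L[o&(abs(X-x0)<8)].min().round(1) for x0 in(-45,-30,30,45) if (o&(abs(X-x0)<8)).any()])
```

```text
w3 floor z 21.381727035946057 lat [(-45, np.float64(-6.3), np.float64(4.6)), (-30, np.float64(-6.1), np.float64(4.6)), (-15, np.float64(-6.1), np.float64(4.5)), (15, np.float64(-6.2), np.float64(4.5)), (30, np.float64(-6.2), np.float64(4.5)), (45, np.float64(-6.2), np.float64(4.4))]
 face z 25.06172533200055 along -55.31528235065093 54.96528412206468 lat max [np.float64(89.3), np.float64(89.3), np.float64(89.3)]
 left wall [np.float64(0.7), np.float64(2.7), np.float64(0.7), np.float64(3.8)]
wm floor z 21.41006205839554 lat [(-45, np.float64(-6.3), np.float64(5.2)), (-30, np.float64(-6.1), np.float64(5.4)), (-15, np.float64(-6.5), np.float64(5.3)), (15, np.float64(-6.1), np.float64(5.3)), (30, np.float64(-6.2), np.float64(5.1)), (45, np.float64(-6.2), np.float64(5.4))]
 face z 25.078845362001175 along -55.50853796135062 54.81266577810617 lat max [np.float64(89.8), np.float64(90.0), np.float64(89.9)]
 left wall [np.float64(3.2), np.float64(4.0), np.float64(6.0), np.float64(2.3)]
```

Run:
```python
from h import *
def F(n):
    a=[]
    for _ in range(10): ctrl.sleep(.03); a.append(ctrl.get_state()['contact_force'])
    st=ctrl.get_state(); print(n,st['time'],st['position'].round(2),np.mean(a,0).round(2),np.std(a,0).round(2)); return np.mean(a,0)[2]
p=lambda t,z:[*(M+g*t),z]
ctrl.move_pose(p(-48,110),down(A+np.pi/2)); ctrl.move_straight(p(-48,94),60); f0=F('air')
ctrl.move_straight(p(-48,89.3),25); f1=F('1mm?')
ctrl.move_straight(p(-48,87.8),25); f2=F('2.5mm?')
s=snap('wrist','w4')
```

```text
air 12.0667 [535.38 -13.64  94.18] [ 0.19 -0.09 -0.7 ] [0.56 0.39 0.64]
1mm? 12.7417 [535.27 -13.6   89.32] [-0.03  0.04 -0.03] [0.43 0.52 0.61]
2.5mm? 13.325 [535.28 -13.62  87.83] [ 0.09 -0.02  0.45] [0.37 0.64 0.37]
```

Forces match the tip's spring (about 0.7 N, then 1.15 N), so the tip is on the groove floor. I'll sweep now.

Run:
```python
from h import *
p=lambda t,z:[*(M+g*t),z]
t0=ctrl.get_state()['time']
ctrl.move_straight(p(49,87.6),25)
a=[]
for _ in range(8): ctrl.sleep(.03); a.append(ctrl.get_state()['contact_force'])
st=ctrl.get_state(); print(t0,st['time'],st['position'],np.mean(a,0).round(2))
ctrl.move_straight(p(49,145),100); ctrl.sleep(.2)
s=snap('wrist','w5'); st=ctrl.get_state(); print(st['time'],st['gripper_width'])
P=cloud(s); d=(P-[*(M+g*49),0]); L=d[...,:2]@np.array([-g[1],g[0]]); X=d[...,:2]@g
for lo in range(71,150,8):
    m=(np.hypot(X,L)<35)&(P[...,2]>lo)&(P[...,2]<lo+8)
    if m.sum(): print(lo,m.sum(),'along',X[m].mean().round(1),'lat',L[m].min().round(1),L[m].max().round(1))
# above the block
ctrl.move_pose([*H,155],down(B+np.pi)); print(ctrl.get_state()['time'])
```

```text
13.375 17.675 [627.47723985  16.52074362  87.5754563 ] [-0.94 -0.05  0.26]
18.65 18.290859249232096
79 15 along -0.8 lat 0.5 2.6
87 22 along -0.8 lat 1.0 3.9
95 42 along -0.9 lat 1.2 3.9
103 13 along -0.8 lat 2.3 4.1
127 203 along -1.1 lat 1.5 11.3
135 217 along -0.4 lat 0.3 10.6
143 397 along -0.7 lat 0.7 11.2
20.1167
```

Run:
```python
from h import *
ctrl.move_straight([*H,115],80)
for z in (100,85,78.8):
    ctrl.move_straight([*H,z],60); ctrl.sleep(.1); st=ctrl.get_state(); print(z,st['contact_force'].round(1),st['position'][2].round(2))
ctrl.let_go(); ctrl.sleep(.1)
ctrl.move_straight([*H,165],120); 
ctrl.move_pose([450,-265,270],down(np.pi/2)); ctrl.sleep(.3)
s=snap('wrist','w6'); print(ctrl.get_state()['time'])
P=cloud(s)
for lo,hi in((75,95),(95,115),(115,130),(125,140)):
    m=near(P,(504,-280),45,lo,hi); print(' pick',lo,m.sum(),P[m].mean(0).round(1),P[m].max(0))
```

```text
100 [-0.1 -0.5  0.3] 100.15
85 [-0.5  0.6 -0.5] 85.06
78.8 [ 0.1  0.  -0.7] 78.68
25.7833
 pick 75 64 [ 501.4 -281.1   84.9] [ 511.49776996 -277.86147175   94.13136774]
 pick 95 82 [ 501.4 -281.3  105.4] [ 511.50038545 -277.74475808  114.97887898]
 pick 115 127 [ 503.1 -283.2  125.2] [ 513.68480515 -277.77733231  129.9531622 ]
 pick 125 220 [ 504.5 -285.9  130.2] [ 513.68480515 -278.14150734  135.0414997 ]
```

View pics/w6.png

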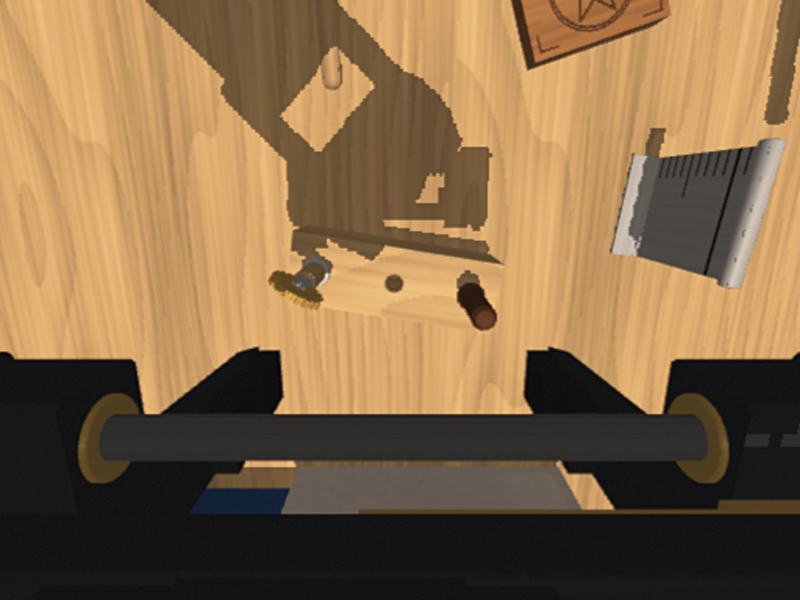

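The pick stands in its outer hole at (475,300), its cloud identical to before. The wheel and scraper are untouched and the middle hole is empty. Now the loupe.

Run:
```python
from h import *
C=np.radians(-6.05); d=np.array([np.cos(C),np.sin(C)]); G=np.array([499.7,274.9])-62*d
q=down(C); print(G,ctrl.ik([*G,150],q))
ctrl.move_pose([*G,150],q); ctrl.move_straight([*G,30],120); ctrl.move_straight([*G,2.6],40); 
st=ctrl.get_state(); print(st['time'],st['position'],st['contact_force'].round(1))
ctrl.close_gripper(); st=ctrl.get_state(); print(st['gripper_width'],st['contact_force'].round(1))
ctrl.move_straight([*G,125],80)
Y=0.1; e=np.array([np.cos(Y),np.sin(Y)]); T=M-62*e; q=down(Y)
ctrl.move_pose([*T,125],q); ctrl.move_straight([*T,94.6],60); ctrl.sleep(.5)
s=snap('wrist','w7'); snap('scene','s7'); st=ctrl.get_state(); print(st['time'],st['gripper_width'],st['position'],st['contact_force'].round(1),st['moment'].round(2))
P=cloud(s); r=near(P,M,50,75,115)
k=P-[*T,0]; X=k[...,:2]@e; L=k[...,:2]@np.array([-e[1],e[0]])
print(rect(P,r&(X>22)))
rim=r&(X>24); pts=P[rim]; print('ext x',X[rim].min(),X[rim].max(),'lat',L[rim].min(),L[rim].max())
for lo in range(24,102,6):
    m=r&(X>lo)&(X<lo+6)
    if m.sum(): print(lo,m.sum(),'z max',P[...,2][m].max().round(1),np.median(P[...,2][m]).round(1),[ (np.median(P[...,2][m&(L*sg>15)]).round(1)) for sg in(1,-1) if (m&(L*sg>15)).any()])
```

```text
[438.0453215  281.43457106] [ 3.43434317e-01  4.14741680e-01  1.52159902e+00 -4.44089210e-16
  1.20525195e+00  2.01982306e+00]
30.125 [438.13587401 281.47801372   2.66819995] [-0.3  0.1  0.6]
17.680961123758745 [-0.8 -0.2 -0. ]
35.2667 17.968132701441068 [519.2240662   -4.90047854  94.64207319] [ 0.6 -1.  -1.4] [-0.02  0.2   0.04]
(array([581.2,   1.5]), array([71.2, 71.6]), 41.69199752807617, np.int64(19048), array([582.6,   1.6, 104. ]), array([18.4, 18. ,  2.5]))
ext x 24.113051529565148 98.01769099044039 lat -35.38895914486001 35.98127068864187
24 345 z max 109.5 107.5 []
30 1112 z max 109.9 106.6 [np.float64(107.7), np.float64(107.7)]
36 1331 z max 110.3 102.3 [np.float64(106.5), np.float64(106.8)]
42 1554 z max 109.5 102.9 [np.float64(102.4), np.float64(102.5)]
48 1770 z max 109.7 103.2 [np.float64(102.8), np.float64(102.8)]
54 1828 z max 109.8 103.3 [np.float64(102.9), np.float64(102.8)]
60 1963 z max 109.6 103.3 [np.float64(102.9), np.float64(102.9)]
66 2022 z max 109.8 103.3 [np.float64(102.9), np.float64(102.7)]
72 2009 z max 109.6 103.0 [np.float64(102.7), np.float64(102.6)]
78 1860 z max 110.1 102.8 [np.float64(102.6), np.float64(102.7)]
84 1673 z max 110.1 102.3 [np.float64(107.2), np.float64(107.1)]
90 1372 z max 110.5 107.3 [np.float64(107.8), np.float64(107.8)]
96 141 z max 109.2 107.7 []
```

View pics/w7.png

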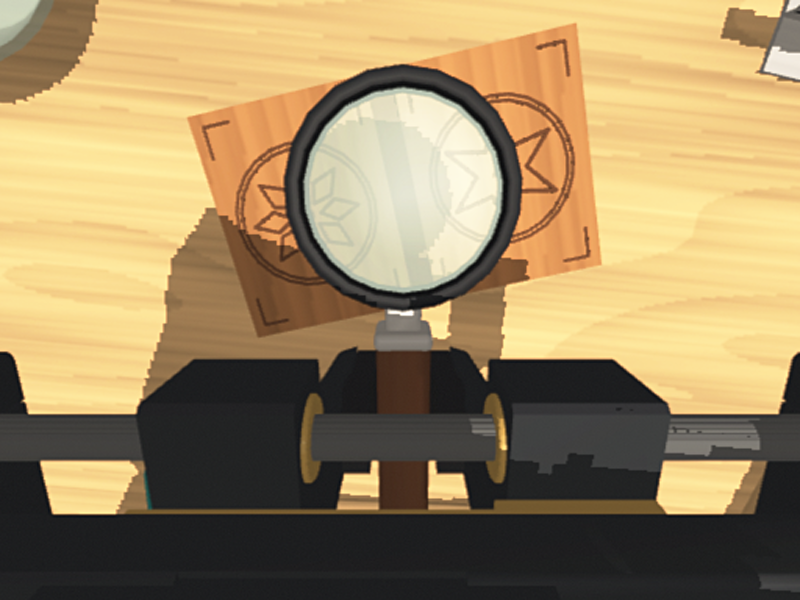

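View pics/s7.png

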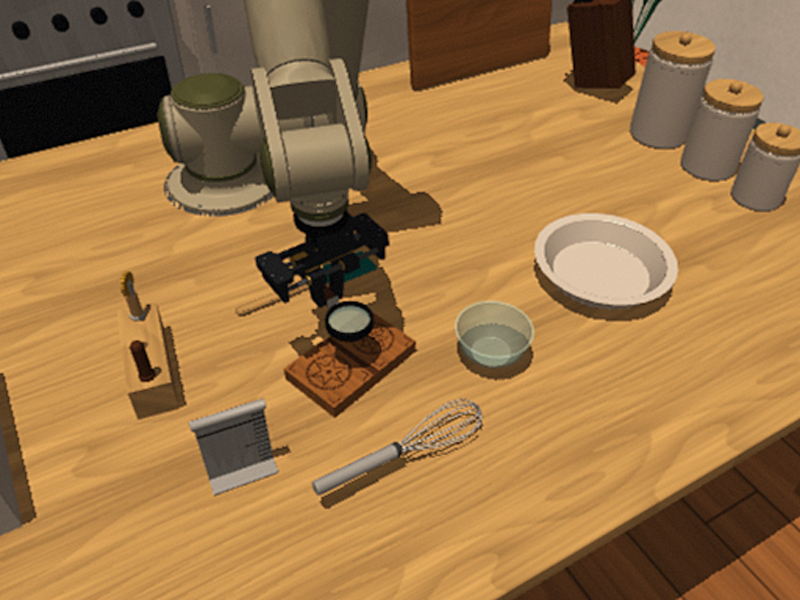

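The wrist view shows the lens centred at (403,190) with the groove through its middle. The scene view shows everything else in place. The rim top is about 107.8 mm all round (level, glass centre ≈ 99.8 mm), and the lens centre at (581.2, 1.5) matches the groove middle at (580.9, 1.3).

Run:
```python
from h import *
ctrl.sleep(.5); st=ctrl.get_state(); print(st['time'],st['position'],st['gripper_width'],abs(st['joint_velocities']).max())
print(ctrl.hand_in())
```

```text
35.7667 [519.20362056  -4.89728357  94.59067736] 17.510637486786944 0.0021052030950008804
the job is handed in; nothing more can be done
None
```

The groove is cleared, the pick is back in the block, and the loupe is held in focus over the groove. I handed the job in at 35.8 s; no verdict was reported.

- **Groove:** I ran the pick's tip from 48 mm before the groove's middle to 49 mm past it, averaging about 25 mm/s. The upward force before the run was about 1.2 N, as expected for the tip lightly pressed on the floor. At the far end it read only about 1 N upward, with about 0.9 N of drag against the motion. Force noise is about 0.5 N, so this is a rough check. I measured force only at the two ends, not along the run, and a camera check afterwards showed the pick still straight in the jaws.
- **Pick:** It stands in its original outer hole, within about 0.3 mm of where it started. In the pictures the wheel and scraper looked undisturbed.
- **Loupe:** The lens centre is at (581.2, 1.5) and the groove's middle at (580.9, 1.3), in mm. The rim's top is about 107.8 mm above the counter all round, so the lens is level with its centre at about 99.8 mm against the 100 mm wanted. The arm was still when I handed in.

No check failed. The depth measurements put the groove's centre about 0.4 mm to one side of the line I used, within the camera's 2 mm calibration tolerance.

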